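# Bring the stone cup before the magnifier

## Task

Turn the four-spoked inspection turntable by pushing against a spoke with the fingertips until the small cup with the domed stone stands squarely in front of the standing magnifier lens, on the line from the turntable's centre to the lens. Push gently and do not grip the spokes; do not touch or lift the pieces that stand on the turntable, and leave everything else on the cabinet where it lies.

Things in the scene. Friction and masses are not known exactly. Their poses are not given: they have to be found in the camera images.
- turntable_center (a point): Centre of the inspection turntable, on its vertical axis, 36 mm above the cabinet top, level with its felt spots. A round metal platter 170 mm across, top at 34 mm and underside at 24 mm, on a low round fixed foot 132 mm across. Four grey felt spots 48 mm across lie 52 mm from the axis at the point's +x, +y, -x and -y, a spoke in line with each. Axes turn with the platter, z up.
- spoke_mid (a point): Middle of the bare part of one of the four alike spokes, 107 mm from the axis (the others stand 90 degrees apart round the axis): a round steel bar 10 mm thick, its centre line 29 mm above the cabinet top, bare from 85 to 121 mm from the axis, then a 14 mm end ball out to 135 mm. Free space below it down to the cabinet top. The point's x points outward along the spoke, z up.
- turntable (a joint): Angle of the turntable from its start, rad, 0 at the start, growing counter-clockwise seen from above; turns without end either way, with light even friction (about 0.06 N m, some 0.5 N at a spoke), and stays where it is left.
- lens_center (a point): Lens centre of the fixed standing magnifier, 47 mm above the cabinet top: upright round lens, 56 mm across its black rim, 7 mm thick, on a round foot 50 mm across, 78 mm high in all. It stands beyond the turntable as seen from the robot, just clear of the spokes, 168 mm from the axis. The point's +x points level from the turntable's axis out through the lens, y across the lens, z up.
- stone_cup_center (a point): Small white oval cup with a smooth domed stone, 20 x 25 x 11 mm: the piece to be brought before the lens. It stands loose on one of the four felt spots; which spot varies. Site at its centre, half-way up, its z axis up.
- funnel_center (a point): Small white funnel standing on its mouth, spout up, 45 mm across, 32 mm high. It stands loose on one of the four felt spots; which spot varies. Site at its centre, half-way up, its z axis up.
- eye_loupe_center (a point): Black eye loupe standing on its small end, 41 mm across, 30 mm high. It stands loose on one of the four felt spots; which spot varies. Site at its centre, half-way up, its z axis up.
- card_box_center (a point): Little flat card box, 24 x 40 x 10 mm. It stands loose on one of the four felt spots; which spot varies. Site at its centre, half-way up, its z axis up.
- graver: Bystander: slim engraving tool with a dark handle, 13 x 170 x 13 mm, lying at the front edge of the cabinet top. Origin at the centre of its underside, long axis y.
- marker: Bystander: black marker, 11 x 103 x 12 mm, lying at the front edge. Origin at the centre of its underside, long axis y.
- solder_packet: Bystander: silvery flat packet, 54 x 104 x 22 mm, lying at the right front. Origin at the centre of its underside, long axis y.
- punch_1: Bystander: black hand punch standing on end at the right edge, 20 mm across, 60 mm high. Origin at the centre of its underside.
- punch_2: Bystander: a second such hand punch, 20 mm across, 60 mm high, behind the first. Origin at the centre of its underside.
- saw_blade_box: Bystander: small flat carton, 40 x 62 x 17 mm, at the left edge. Origin at the centre of its underside.
Not all that is in view belongs to the job. What is shaped like the part that bears card_box_center but blue or red is not meant.

How it is judged (in metres and radians):
At the end, for the whole second after the job is handed in: The stone cup's centre lies within 8 mm sideways of the lens's axis, on the lens side of the turntable; the turntable is at rest and all four pieces still stand on it, 42 to 62 mm from its axis (y of stone_cup_center in the frame of lens_center between -0.008 and 0.008 m and x of stone_cup_center in the frame of lens_center above -0.13 m and velocity of joint turntable between -0.03 and 0.03 rad/s and z of each of stone_cup_center, funnel_center, eye_loupe_center, card_box_center in the frame of turntable_center above 0 m and horizontal distance between stone_cup_center and turntable_center between 0.042 and 0.062 m and angle between each of stone_cup_center, funnel_center, eye_loupe_center, card_box_center's own z axis and vertical below 0.2 rad and horizontal distance between funnel_center and turntable_center between 0.042 and 0.062 m and horizontal distance between eye_loupe_center and turntable_center between 0.042 and 0.062 m and horizontal distance between card_box_center and turntable_center between 0.042 and 0.062 m); the robot touches nothing.
It fails at once if a spoke or the turntable is gripped or pushed hard (over 15 N) (contact force between the fingers and turntable above 15 N).
It fails at once if the robot touches a piece standing on the turntable (contact force between any of the fingers, the arm and stone_cup above 0.3 N or contact force between any of the fingers, the arm and funnel above 0.3 N or contact force between any of the fingers, the arm and eye_loupe above 0.3 N or contact force between any of the fingers, the arm and card_box above 0.3 N).
It fails at once if a piece is lifted off the turntable, tipped or shifted on it ((z of stone_cup_center in the frame of turntable_center above 0.03 m or not (z of stone_cup_center in the frame of turntable_center above 0 m and horizontal distance between stone_cup_center and turntable_center between 0.042 and 0.062 m and angle between stone_cup_center's own z axis and vertical below 0.2 rad)) or (z of funnel_center in the frame of turntable_center above 0.03 m or not (z of funnel_center in the frame of turntable_center above 0 m and horizontal distance between funnel_center and turntable_center between 0.042 and 0.062 m and angle between funnel_center's own z axis and vertical below 0.2 rad)) or (z of eye_loupe_center in the frame of turntable_center above 0.03 m or not (z of eye_loupe_center in the frame of turntable_center above 0 m and horizontal distance between eye_loupe_center and turntable_center between 0.042 and 0.062 m and angle between eye_loupe_center's own z axis and vertical below 0.2 rad)) or (z of card_box_center in the frame of turntable_center above 0.03 m or not (z of card_box_center in the frame of turntable_center above 0 m and horizontal distance between card_box_center and turntable_center between 0.042 and 0.062 m and angle between card_box_center's own z axis and vertical below 0.2 rad))).
It fails at once if a bystander is moved by more than 15 mm (distance of any of graver, marker, solder_packet, punch_1, punch_2, saw_blade_box from where it was at the start of the episode above 0.015 m).
It also fails if it takes over 48 s, if anything falls off the work surface, if the arm or the gripper's body presses on something with over 40 N, if the wrist force passes 120 N, or if a joint passes its speed limit or range.

## Robot

A 7-joint arm with a two-finger parallel gripper is mounted at the origin on a cart in front of the work surface, level with it; the furniture and walls round the work are solid. World frame = base frame: x ahead of the robot, y to its left, z up, the work surface at z = 0. Lengths are in mm, angles in rad, forces in N, time in s.
With the tool pointing down it reaches from about 400 to 875 mm from the base axis. Payload 4.4 kg.
Tool frame: the origin (TCP) lies midway between the tips of the shut fingers; the grasp point (between the pads) lies 19 mm behind it (ctrl.grip_point_offset is the distance from the TCP to the grasp point, in mm); z points along the fingers, y is the direction in which the jaws open and shut (so a half turn about z gives the same grasp; the last joint's range is limited). The gripper opens to 85 mm and grips with 20 to 120 N. Pads are 22 mm wide; open, the fingers measure 114 mm over their backs; the gripper's body (76 mm by 85 mm) begins 54 mm behind the grasp point. The pads swing forward as they close: fully open they stand 13 mm farther back than shut.
Start: joints at [1.117, 0.628, 0.038, 1.517, -0.027, 0.996, -0.02], TCP at [245.827, -601.736, 231.313] pointing down, gripper open.
Joint ranges: [-3.06, 3.06], [-0.37, 2.12], [-1.25, 1.32], [0.18, 2.47], [-1.1, 4.24], [0.23, 1.98], [-2.94, 2.94]. Speed limits (rad/s): [2.57, 2.57, 3.14, 3.14, 3.14, 3.14, 3.14].

## Interface

Orientations are given as [roll, pitch, yaw] about the fixed x, y, z axes, in that order (R = Rz(yaw) Ry(pitch) Rx(roll)).
In Python, from cell import ctrl, imaging, models gives the robot as it stands. The module is installed in compiled form; this text tells all that it offers.
- The arm moves only by the tool drive_tool, never from a script. Its argument "deltas" is text: rows parted by semicolons, each of 5 numbers parted by spaces: the shift along the tool's x, y, z in m, then the turn about the tool's z in degrees, then the finger opening in m, from 0 to 0.0854. A call has 1 to 12 rows; each row is the pose to reach, as a shift and turn from the pose commanded when the call began, along the tool's axes at that moment; what a row does not reach only later rows make up. A row lasts 1/8 s, in which the tool goes at most 62.5 mm and 10.7 degrees, less where a joint would pass 70% of its speed; a pose out of reach is approached as far as the arm can. A call with a gripper value outside its range is refused whole. The fingers move at their own pace and stop on an object; the grip force is fixed at half the most. Time passes only in rows, so rows that repeat a pose let the fingers close. It gives the time, the measured TCP pose, the force and the opening at its end, in the units of the state.
- ctrl.read_state(): the state, without advancing time (a new reading comes with each control period).
- imaging.get_image(name): name is "scene" or "top" or "wrist"; returns a dict with "color" (400x640x3 uint8, red, green, blue), "range_z" (400x640 float32, mm along the optical axis (not along the pixel's ray), 0 where there is no reading), "vfov" (degrees; the focal length in pixels is half the picture's height over the tangent of half this angle, whatever the lens; pixels are square), "cx", "cy" (the principal point, pixels), "extrinsics" (4x4, takes a point from camera to world coordinates). Camera axes: x right, y down, z forward; pixel columns grow to the right and rows downward; lengths in mm; the calibration is good to about 2 mm. The wrist camera is an equidistant fisheye: a pixel r from the principal point sees the ray r / f radians off the axis. A picture is of the moment at which its call begins.
- ctrl.finish_job(): hands the job in, once; it reports no verdict.
Trained networks look in a picture, given as the dict that the camera call returned (one of the last four; its "shot" number tells which), for a name from the list of things; names that differ only in an ending like _2 or _b are one class to them, and where a whole thing is asked for, a point or a joint stands for the part that bears it (a point fixed in the world has none). Each returns a list of dicts, best first, with "score" (0 to 1); they miss things now and then, are a little off and sometimes report something else, mostly with a low value. They report only what shows in the picture. A call takes as long as a camera call. They do not tell look-alikes from the thing itself.
- models.spot_in(picture, thing): "point" ([column, row] in pixels, amid what is visible of it).
- models.landmark_of(picture, thing): "point" ([column, row] in pixels: a listed point, or the origin of a listed thing).
The state is a dict: "clock": time; "qpos": joint angles; "qd": joint speeds; "tau": joint torques, N m; "eef_pos": TCP position; "tool_rot": TCP orientation; "force": force on the tool from outside, world axes, zero at the start; "torque": the same for the moment, N m; "width": finger opening in mm.
Only numpy, scipy, OpenCV 4.12 (cv2) and the standard library are available. Lean on these libraries where they do the work, as an engineer would, in place of code of your own. Each camera call takes 0.05 s, during which the arm holds its last target.

## Working session

There is one attempt and no reset: what is moved stays moved. The work goes in short steps, Python scripts to look and compute and a tool call to move; the robot and the scene stay as the last step left them, time stands still between calls to the robot, and variables do not carry over. Pictures are saved under pics/ and viewed, and the job is handed in when it is done.

Besides the shell and the picture viewer there is one more tool, called after "Call:" in YAML: its name, and indented under it one key for each argument. drive_tool: Moves the arm, as the interface text tells. Its arguments: {"type":"object","properties":{"deltas":{"type":"string"}},"required":["deltas"]}

```bash
mkdir -p pics
cat > h.py <<'E'
import numpy as np, cv2
from cell import ctrl, imaging, models
def save(p,n,crop=None,scale=1):
    c=cv2.cvtColor(p["color"],cv2.COLOR_RGB2BGR)
    if crop: c=c[crop[1]:crop[3],crop[0]:crop[2]]
    if scale!=1: c=cv2.resize(c,None,fx=scale,fy=scale,interpolation=cv2.INTER_CUBIC)
    cv2.imwrite("pics/"+n,c)
def ray(p,uv):
    f=200/np.tan(np.radians(p["vfov"])/2)
    return np.array([(uv[0]-p["cx"])/f,(uv[1]-p["cy"])/f,1.0])
def at_z(p,uv,z):
    E=np.array(p["extrinsics"]);d=E[:3,:3]@ray(p,uv);o=E[:3,3]
    return o+d*(z-o[2])/d[2]
def at_depth(p,uv):
    E=np.array(p["extrinsics"]);u,v=int(round(uv[0])),int(round(uv[1]))
    return E[:3,:3]@(ray(p,uv)*p["range_z"][v,u])+E[:3,3]
def proj(p,P):
    E=np.array(p["extrinsics"]);c=E[:3,:3].T@(np.array(P)-E[:3,3]);f=200/np.tan(np.radians(p["vfov"])/2)
    return c[:2]/c[2]*f+[p["cx"],p["cy"]]
E
python3 - <<'E'
from h import *
np.set_printoptions(precision=1,suppress=True)
s=ctrl.read_state(); print({k:np.round(v,3) for k,v in s.items()})
for n in ["scene","top"]:
    p=imaging.get_image(n); save(p,n+"0.png")
    print(n,p["vfov"],p["cx"],p["cy"],np.array(p["extrinsics"]).tolist())
    for t,z in [("turntable_center",36),("lens_center",47),("stone_cup_center",41),("spoke_mid",29),("funnel_center",52),("eye_loupe_center",51),("card_box_center",41),("graver",0),("marker",0),("solder_packet",0),("punch_1",0),("saw_blade_box",0)]:
        for d in models.landmark_of(p,t)[:4]:
            print(t,round(d["score"],2),np.round(d["point"],1),at_z(p,d["point"],z))
E
```

```text
{'clock': np.float64(0.0), 'qpos': array([ 1.1,  0.6,  0. ,  1.5, -0. ,  1. , -0. ]), 'qd': array([ 0.,  0., -0., -0.,  0.,  0., -0.]), 'tau': array([  0. , -56.3,   1.2, -19.3,   0. ,   0. ,  -0. ]), 'eef_pos': array([ 245.6, -601.2,  230.4]), 'tool_rot': array([-3.1,  0. ,  0.4]), 'force': array([-0.5, -0.3, -0.2]), 'torque': array([ 0., -0., -0.]), 'width': np.float64(85.393)}
scene 49.44954006224263 317.1811265706539 201.08523294974876 [[-0.5590645885743931, -0.5231708871989393, 0.6432254725907697, -147.90446353235336], [-0.8288489224605319, 0.33266236467862503, -0.44982798363645693, 457.11010527021165], [0.021359998552423473, -0.7846196364569906, -0.6196093741608015, 697.9881515800614], [0.0, 0.0, 0.0, 1.0]]
turntable_center 0.91 [314.7 198.4] [551.5 -24.3  36. ]
turntable_center 0.17 [331.3 180.7] [ 590.9 -102.9   36. ]
lens_center 0.64 [280.3 162.7] [721.1 -25.   47. ]
lens_center 0.36 [378.9 189.1] [ 484.8 -174.    47. ]
stone_cup_center 0.66 [367.9 180.3] [ 535.6 -180.6   41. ]
stone_cup_center 0.45 [321.7 185.5] [581.3 -65.6  41. ]
spoke_mid 0.82 [330.6 180.8] [ 599.3 -106.
[... 1659 characters left out ...]
center 0.66 [336.8 188.1] [580.9 -68.2  41. ]
card_box_center 0.57 [298.7 216.6] [525.4  10.3  41. ]
card_box_center 0.48 [263.4 122.6] [719.   77.3  41. ]
graver 0.73 [273.9 297. ] [359.8  68.1   0. ]
graver 0.52 [408.9 188.6] [ 579.  -222.6    0. ]
marker 0.61 [275.1 296.3] [361.2  65.6   0. ]
marker 0.6 [362.9 295.5] [ 357.8 -117.9    0. ]
solder_packet 0.73 [337.2 187.6] [585.3 -71.1   0. ]
solder_packet 0.57 [416.6 272.5] [ 402.4 -231.8    0. ]
punch_1 0.69 [407.6 186.1] [ 584.4 -220.1    0. ]
punch_1 0.56 [296.4 220.6] [518.  17.   0.]
punch_1 0.42 [408.3 206.6] [ 540.9 -219.9    0. ]
punch_1 0.36 [416.1 272.6] [ 402.2 -230.8    0. ]
saw_blade_box 0.79 [201.9 220.1] [524.6 216.3   0. ]
```

Run:
```python
from h import *
p=imaging.get_image("top"); save(p,"topcrop.png",(230,90,430,240),4)
p=imaging.get_image("scene"); save(p,"scenecrop.png",(220,110,420,260),4)
```

```text
(no output)
```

View pics/top0.png

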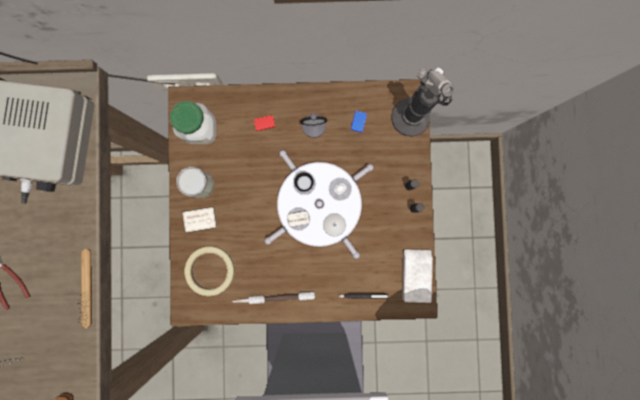

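View pics/topcrop.png

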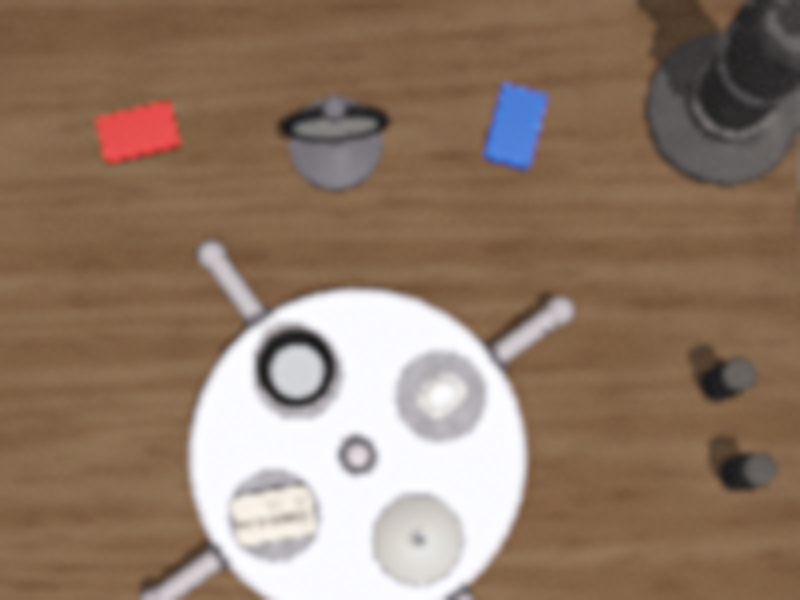

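View pics/scenecrop.png

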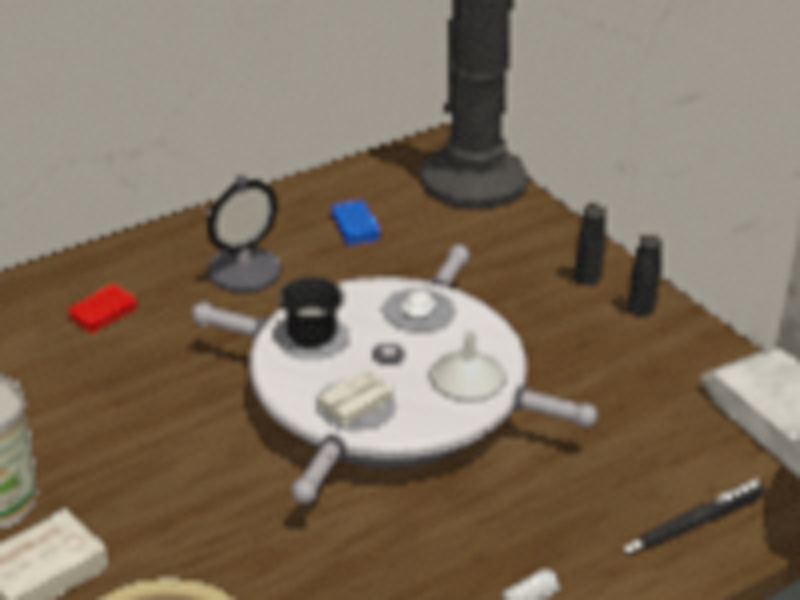

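View pics/scene0.png

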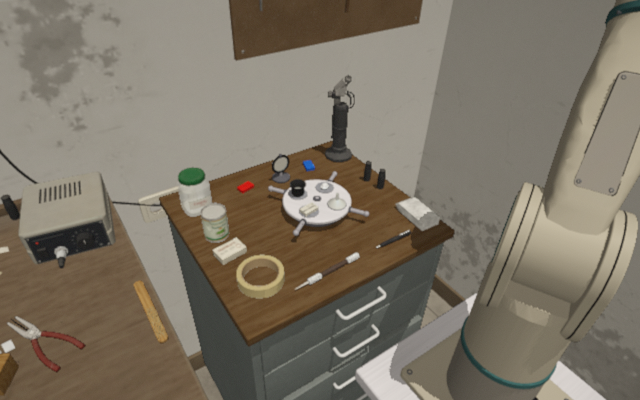

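The candidates for the stone cup in the top view are:
- White dome on felt at (340,188).
- Funnel at (334,225).
- Card box at (298,218).
- Loupe at (304,183).

The small white dome at (340,188), at the right rear of the platter, is the stone cup. The crops confirm this: the piece at (334,225) has a spout, so it is the funnel. Next I'll measure it precisely.

```bash
cat > meas.py <<'E'
from h import *
np.set_printoptions(precision=1,suppress=True)
def measure(p,verbose=1):
    c=p["color"].astype(int); hsv=cv2.cvtColor(p["color"],cv2.COLOR_RGB2HSV)
    # platter circle: bright low-saturation region near (319,203)
    m=((c.min(2)>195)).astype(np.uint8); 
    yy,xx=np.mgrid[:400,:640]; m[(xx-319)**2+(yy-203)**2>50**2]=0
    cs,_=cv2.findContours(m,cv2.RETR_EXTERNAL,cv2.CHAIN_APPROX_NONE)
    k=max(cs,key=cv2.contourArea); h=cv2.convexHull(k)[:,0,:].astype(float)
    P=np.array([at_z(p,q,34)[:2] for q in k[:,0,:]])
    # robust circle fit with known radius
    from scipy.optimize import least_squares
    r=least_squares(lambda a:np.hypot(P[:,0]-a[0],P[:,1]-a[1])-a[2],[552,-28,85],loss="soft_l1",f_scale=1)
    C=r.x[:2]
    return C,r.x[2]
def polar(v): return np.hypot(*v),np.degrees(np.arctan2(v[1],v[0]))
E
python3 - <<'E'
from meas import *
p=imaging.get_image("top")
C,R=measure(p); print("C",C,R)
print("hub", at_z(p,(319.3,203.5),36))
# lens by depth points
E=np.array(p["extrinsics"]); f=200/np.tan(np.radians(p["vfov"])/2)
vv,uu=np.mgrid[90:300,230:400]; z=p["range_z"][90:300,230:400]
W=np.stack([(uu-p["cx"])/f*z,(vv-p["cy"])/f*z,z],-1)@E[:3,:3].T+E[:3,3]
L=(W[...,0]>690)&(W[...,0]<750)&(abs(W[...,1]+25)<50)&(W[...,2]>40)&(W[...,2]<85)
w=W[L]; print("lens pts",len(w),w.min(0),w.max(0),w.mean(0))
A=(W[...,2]>42)&(np.hypot(W[...,0]-C[0],W[...,1]-C[1])<80)
n,lab=cv2.connectedComponents(A.astype(np.uint8))
for i in range(1,n):
    w=W[lab==i]
    if len(w)>5: print(len(w),w.mean(0),w.max(0)[2],polar(w.mean(0)[:2]-C))
S=(W[...,2]>15)&(W[...,2]<60)&(np.hypot(W[...,0]-C[0],W[...,1]-C[1])>92)&(np.hypot(W[...,0]-C[0],W[...,1]-C[1])<137)
n,lab=cv2.connectedComponents(S.astype(np.uint8))
for i in range(1,n):
    w=W[lab==i]
    if len(w)>5: print("spoke",len(w),w.mean(0),polar(w.mean(0)[:2]-C))
# ball ends from pics
for q in [(282.5,153),(370,167.5),(267,239),(355,255)]: print(at_z(p,q,30),polar(at_z(p,q,30)[:2]-C))
q=(340.2,188.5);print("cup",at_z(p,q,41),polar(at_z(p,q,41)[:2]-C))
E
```

```text
C [550.6 -31.3] 83.74987390529705
hub [550.9 -32.   36. ]
lens pts 163 [713.6 -52.2  40.1] [722.4   2.4  81.4] [717.6 -24.9  63.2]
331 [594.9  -1.6  56.7] 69.22150089587456 (np.float64(53.3537299754513), np.float64(33.88116803085154))
70 [579.4 -74.1  45.6] 50.395270787679806 (np.float64(51.476463221098626), np.float64(-56.08345598314103))
240 [521.5  11.4  54.4] 921.3587869239722 (np.float64(51.714358407217794), np.float64(124.30616075188492))
250 [508.1 -60.3  53.6] 921.3587869239722 (np.float64(51.46766407723529), np.float64(-145.74919590242894))
spoke 104 [644.7  32.4  34.6] (np.float64(113.59794478178254), np.float64(34.12419692782685))
spoke 106 [ 614.7 -125.3   34.5] (np.float64(113.69262245901172), np.float64(-55.732062243643306))
spoke 107 [486.7  63.1  34.2] (np.float64(114.0175273886331), np.float64(124.1199880150873))
spoke 109 [456.5 -95.3  34.3] (np.float64(113.85596151134781), np.float64(-145.80148449175766))
[657.3  40.7  30. ] (np.float64(128.68852715383153), np.float64(34.0260936239401))
[ 622.3 -138.1   30. ] (np.float64(128.58577952508216), np.float64(-56.158057993711914))
[481.9  76.4  30. ] (np.float64(127.8487675909982), np.float64(122.54697807389319))
[ 444.5 -101.6   30. ] (np.float64(127.25645845916924), np.float64(-146.50829510736756))
cup [579.9 -75.1  41. ] (np.float64(52.585742806786186), np.float64(-56.263679279068235))
```

```bash
cat > mv.py <<'E'
from meas import *
from scipy.spatial.transform import Rotation as Ro
def rel(targets, s=None):
    "targets: list of (x,y,z,yaw_deg) -> tool deltas (m, deg about tool z)"
    s=s or ctrl.read_state(); R=Ro.from_euler("xyz",s["tool_rot"]).as_matrix(); p=np.array(s["eef_pos"])
    yaw=np.degrees(np.arctan2(R[1,0],R[0,0])); print("pos",p,"yaw",yaw,"zaxis",R[:,2].round(3),"F",s["force"],"w",s["width"],"t",s["clock"])
    for x,y,z,a in targets:
        d=R.T@(np.array([x,y,z])-p); print(np.round(d/1000,4), "turn",round(-(a-yaw),1))
E
python3 - <<'E'
from mv import *
rel([(442,-62,231,34),(442,-62,120,34)])
E
```

```text
pos [ 245.9 -601.7  231.3] yaw 22.219911997846385 zaxis [ 0. -0. -1.] F [-0.1 -0.5 -0.5] w 85.75329359058644 t 1.45
[ 0.4 -0.4  0. ] turn -11.8
[ 0.4 -0.4  0.1] turn -11.8
```

```bash
sed -i 's/print(np.round(d\/1000,4), /print("%.4f %.4f %.4f"%tuple(d\/1000), /' mv.py
python3 - <<'E'
from mv import *
rel([(442,-62,231,34),(442,-62,120,34)])
E
```

```text
pos [ 245.9 -601.7  231.3] yaw 22.219911997846385 zaxis [ 0. -0. -1.] F [-0.1 -0.5 -0.5] w 85.75329359058644 t 1.45
0.3857 -0.4255 0.0003 turn -11.8
0.3857 -0.4255 0.1113 turn -11.8
```

Call:
drive_tool:
  deltas: "0.03 -0.033 0 -1 0.04; 0.065 -0.072 0 -2 0; 0.1 -0.11 0 -3 0; 0.135 -0.149 0 -4 0; 0.17 -0.187 0 -5 0; 0.205 -0.226 0 -6 0; 0.24 -0.265 0 -7 0; 0.275 -0.304 0 -8 0; 0.31 -0.342 0 -9 0; 0.345 -0.381 0 -10 0; 0.37 -0.408 0 -11 0; 0.3857 -0.4255 0 -11.8 0"

```text
clock: 2.95
eef_pos: [442.8, -59.9, 231.6]
tool_rot: [3.141, -0.001, 0.597]
force: [0.1, -0.5, 0.3]
width: -0.0
```

Run:
```python
from mv import *
rel([(442,-62,120,34),(442,-62,18,34)])
p=imaging.get_image("top"); save(p,"top1.png",(220,90,420,310),2.7)
p=imaging.get_image("wrist"); save(p,"wr1.png")
```

```text
pos [442.8 -59.9 231.6] yaw 34.19718407340994 zaxis [ 0.  0. -1.] F [ 0.1 -0.5  0.3] w -0.02788777767064232 t 2.95
-0.0020 0.0013 0.1116 turn 0.2
-0.0021 0.0013 0.2136 turn 0.2
```

View pics/top1.png

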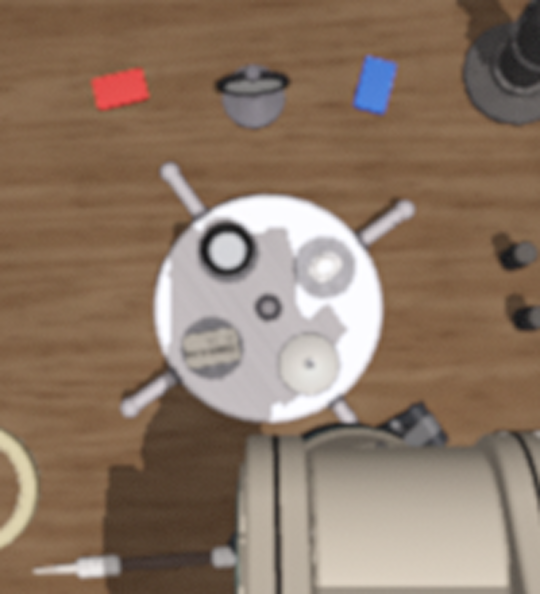

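View pics/wr1.png

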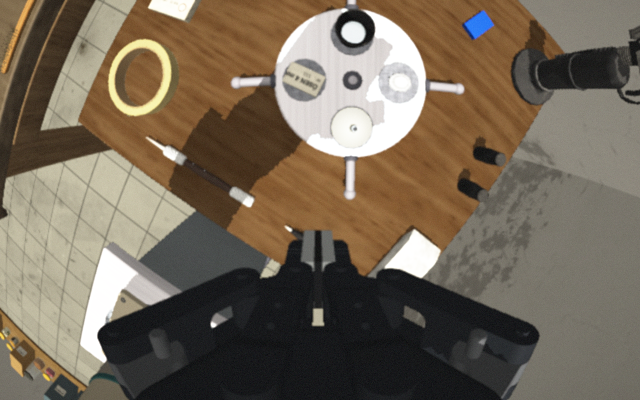

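Call:
drive_tool:
  deltas: "-0.002 0.001 0.03 0 0; -0.002 0.001 0.08 0 0; -0.002 0.001 0.13 0 0; -0.002 0.001 0.17 0 0; -0.002 0.001 0.195 0 0; -0.002 0.001 0.21 0 0; -0.002 0.001 0.2135 0 0; -0.002 0.001 0.2135 0 0"

```text
clock: 4.05
eef_pos: [440.4, -65.3, 17.5]
tool_rot: [-3.141, 0.001, 0.592]
force: [-0.1, 0.1, 0.4]
width: -0.3
```

Run:
```python
from mv import *
rel([])
p=imaging.get_image("wrist"); save(p,"wr2.png"); print(p["extrinsics"][:3,3] if hasattr(p["extrinsics"],"shape") else p["extrinsics"])
p=imaging.get_image("scene"); save(p,"sc2.png",(220,110,420,260),4)
```

```text
pos [440.4 -65.3  17.5] yaw 33.914398644539965 zaxis [-0. -0. -1.] F [-0.1  0.1  0.4] w -0.2736283197056493 t 4.05
[495.7 -29.3 161. ]
```

View pics/wr2.png

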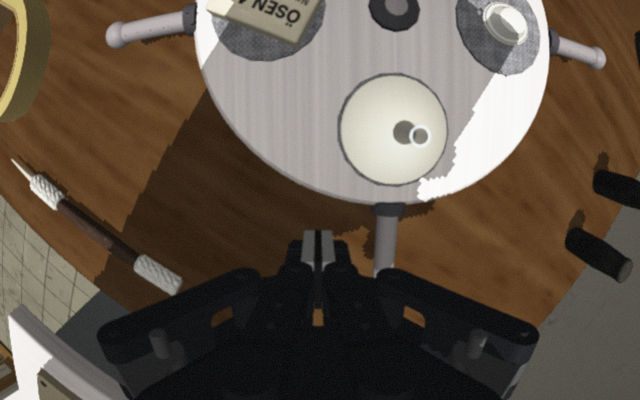

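View pics/sc2.png

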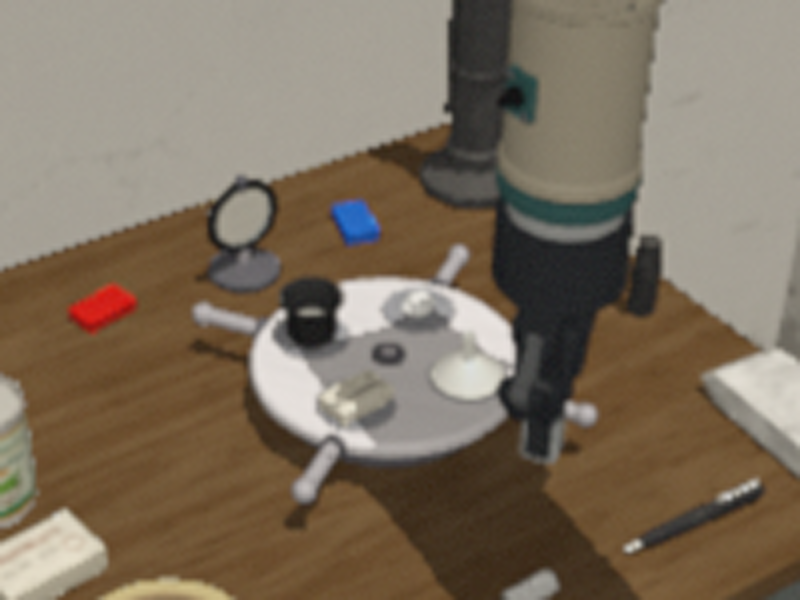

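```bash
cat >> mv.py <<'E'
C0=np.array([550.6,-31.3])
def pose(psi,r,d):
    a=np.radians(psi);u=np.array([np.cos(a),np.sin(a)]);t=np.array([-u[1],u[0]])
    return C0+r*u-d*t, psi+180
def rows(cmd,lst):
    x,y,yaw=cmd;a=np.radians(yaw);out=[]
    for psi,r,d in lst:
        q,b=pose(psi,r,d);v=q-[x,y]
        tx=v@[np.cos(a),np.sin(a)];ty=v@[np.sin(a),-np.cos(a)]
        out.append("%.4f %.4f 0 %.1f 0"%(tx/1000,ty/1000,-(b-yaw)))
    print("; ".join(out)); print("end cmd",q.round(2),b)
E
python3 - <<'E'
from mv import *
rows((440.9,-63.95,34.),[(-146,109,29),(-146,109,25),(-146,109,21),(-146,109,18)]+[(-146+k,109,18) for k in (1.5,3.5,6,8.5,11,13.5,16,18)])
E
```

```text
0.0002 0.0053 0 -0.0 0; 0.0002 0.0093 0 -0.0 0; 0.0002 0.0133 0 -0.0 0; 0.0002 0.0163 0 -0.0 0; -0.0002 0.0191 0 -1.5 0; -0.0007 0.0230 0 -3.5 0; -0.0011 0.0278 0 -6.0 0; -0.0013 0.0326 0 -8.5 0; -0.0012 0.0374 0 -11.0 0; -0.0010 0.0422 0 -13.5 0; -0.0005 0.0470 0 -16.0 0; -0.0000 0.0508 0 -18.0 0
end cmd [ 469.3 -106.1] 52
```

Call:
drive_tool:
  deltas: "0 0.0055 0 0 0; 0 0.0095 0 0 0; 0 0.0135 0 0 0; 0 0.0165 0 0 0; 0 0.019 0 -1.5 0; -0.0005 0.023 0 -3.5 0; -0.001 0.028 0 -6 0; -0.0015 0.0325 0 -8.5 0; -0.001 0.0375 0 -11 0; -0.001 0.042 0 -13.5 0; -0.0005 0.047 0 -16 0; 0 0.051 0 -18 0"

```text
clock: 5.65
eef_pos: [469.7, -106.4, 17.8]
tool_rot: [3.141, -0.0, 0.91]
force: [-0.4, 0.8, -0.3]
width: -0.0
```

Run:
```python
from mv import *
rel([])
p=imaging.get_image("wrist"); save(p,"wr3.png")
p=imaging.get_image("scene"); save(p,"sc3.png",(220,110,420,260),4)
rows((469.3,-106.1,52.),[(-128+k,109,18) for k in (1.5,4,7,10,13,16,19,22,25,28,30,31.5)])
```

```text
pos [ 469.7 -106.4   17.8] yaw 52.14279166229295 zaxis [ 0.  0. -1.] F [-0.4  0.8 -0.3] w -0.03496129903967237 t 5.65
-0.0004 0.0029 0 -1.5 0; -0.0010 0.0077 0 -4.0 0; -0.0014 0.0134 0 -7.0 0; -0.0015 0.0192 0 -10.0 0; -0.0013 0.0250 0 -13.0 0; -0.0007 0.0308 0 -16.0 0; 0.0001 0.0365 0 -19.0 0; 0.0012 0.0422 0 -22.0 0; 0.0026 0.0478 0 -25.0 0; 0.0043 0.0533 0 -28.0 0; 0.0056 0.0569 0 -30.0 0; 0.0067 0.0596 0 -31.5 0
end cmd [ 520.4 -137.6] 83.5
```

View pics/wr3.png

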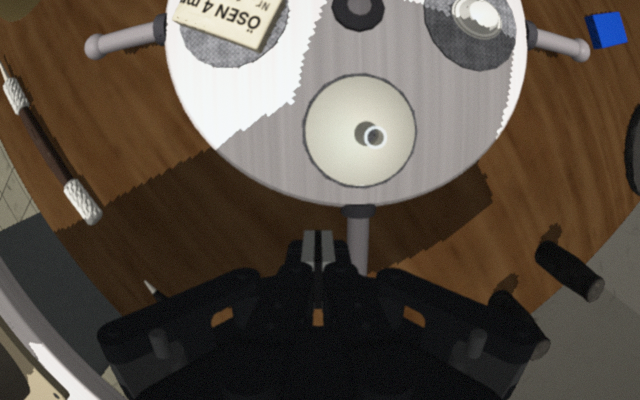

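View pics/sc3.png

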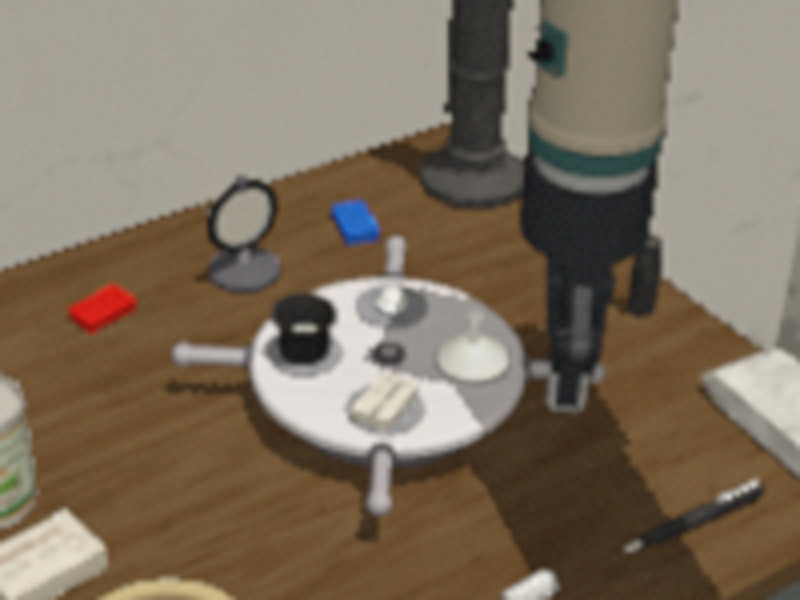

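Call:
drive_tool:
  deltas: "-0.0005 0.003 0 -1.5 0; -0.001 0.0075 0 -4 0; -0.0015 0.0135 0 -7 0; -0.0015 0.019 0 -10 0; -0.0015 0.025 0 -13 0; -0.0005 0.031 0 -16 0; 0 0.0365 0 -19 0; 0.001 0.042 0 -22 0; 0.0025 0.048 0 -25 0; 0.0045 0.0535 0 -28 0; 0.0055 0.057 0 -30 0; 0.0065 0.0595 0 -31.5 0"

```text
clock: 7.25
eef_pos: [520.2, -137.8, 17.7]
tool_rot: [-3.141, 0.0, 1.459]
force: [-0.7, 0.9, 1.0]
width: -0.1
```

```bash
cat >> mv.py <<'E'
def look(p):
    E=np.array(p["extrinsics"]); f=200/np.tan(np.radians(p["vfov"])/2)
    vv,uu=np.mgrid[90:300,230:400]; z=p["range_z"][90:300,230:400]
    W=np.stack([(uu-p["cx"])/f*z,(vv-p["cy"])/f*z,z],-1)@E[:3,:3].T+E[:3,3]
    rr=np.hypot(W[...,0]-C0[0],W[...,1]-C0[1])
    for nm,A in (("piece",(W[...,2]>42)&(W[...,2]<75)&(rr<80)),("spoke",(W[...,2]>15)&(W[...,2]<45)&(rr>92)&(rr<137))):
        n,lab=cv2.connectedComponents(A.astype(np.uint8))
        for i in range(1,n):
            w=W[lab==i]
            if len(w)>20: print(nm,len(w),w.mean(0),"zmax",w[:,2].max().round(1),"r,az",np.round(polar(w.mean(0)[:2]-C0),1))
    print("spot cup:",end="")
    for d in models.landmark_of(p,"stone_cup_center")[:3]:
        q=at_z(p,d["point"],41); print(round(d["score"],2),np.round(d["point"],1),q,np.round(polar(q[:2]-C0),1))
E
python3 - <<'E'
from mv import *
rel([])
p=imaging.get_image("top"); save(p,"top4.png",(220,90,420,240),4); look(p)
E
```

```text
pos [ 520.2 -137.8   17.7] yaw 83.59573899295874 zaxis [-0. -0. -1.] F [-0.7  0.9  1. ] w -0.11133947382844124 t 7.25
piece 66 [602.4 -36.7  45.8] zmax 52.2 r,az [52.1 -6. ]
piece 338 [556.9  21.   56.5] zmax 71.4 r,az [52.6 83.2]
piece 237 [545.1 -82.6  47. ] zmax 71.9 r,az [ 51.6 -96.1]
piece 240 [499.2 -25.8  47.2] zmax 51.8 r,az [ 51.7 173.9]
spoke 103 [664.  -43.3  34.3] zmax 39.4 r,az [114.  -6.]
spoke 107 [562.8  81.7  34.3] zmax 39.6 r,az [113.7  83.8]
spoke 110 [437.6 -19.1  34. ] zmax 38.1 r,az [113.6 173.9]
spot cup:0.67 [321.1 178.4] [601.4 -37.   41. ] [51.2 -6.4]
0.41 [326.2 150.6] [657.8 -49.   41. ] [108.7  -9.4]
```

View pics/top4.png

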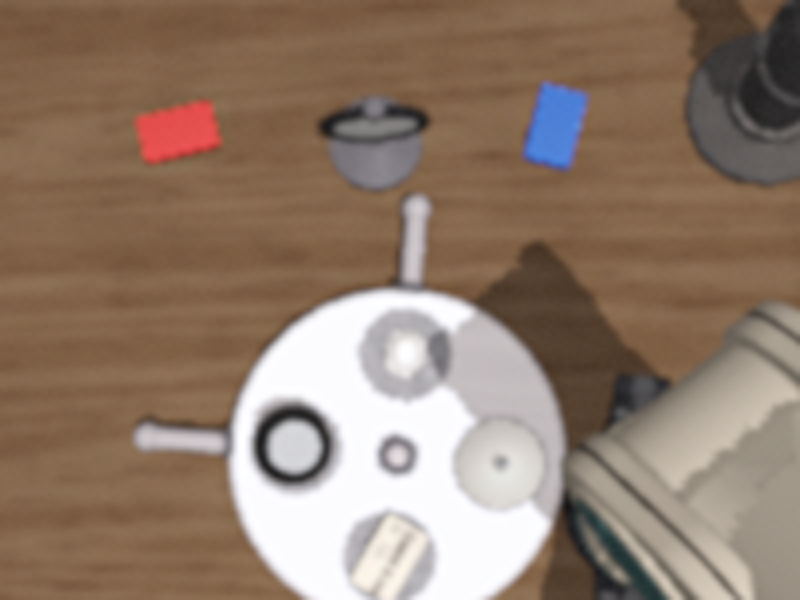

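The turn so far is 50°. The cup is at −6.0° and the lens at +2.2°, so 8.2° remain.

Run:
```python
from mv import *
rows((520.4,-137.6,83.5),[(-96.5+k,109,18) for k in (1,2.2,3.5,4.8,6,7,7.6,8,8.1,8.1)])
```

```text
-0.0003 0.0019 0 -1.0 0; -0.0006 0.0042 0 -2.2 0; -0.0009 0.0067 0 -3.5 0; -0.0011 0.0092 0 -4.8 0; -0.0012 0.0115 0 -6.0 0; -0.0013 0.0134 0 -7.0 0; -0.0014 0.0145 0 -7.6 0; -0.0014 0.0153 0 -8.0 0; -0.0014 0.0155 0 -8.1 0; -0.0014 0.0155 0 -8.1 0
end cmd [ 535.6 -140.8] 91.6
```

Call:
drive_tool:
  deltas: "-0.0005 0.002 0 -1 0; -0.0005 0.004 0 -2.2 0; -0.001 0.0065 0 -3.5 0; -0.001 0.009 0 -4.8 0; -0.001 0.0115 0 -6 0; -0.0015 0.0135 0 -7 0; -0.0015 0.0145 0 -7.6 0; -0.0015 0.0153 0 -8 0; -0.0015 0.0155 0 -8.1 0; -0.0015 0.0155 0 -8.1 0"

```text
clock: 8.6
eef_pos: [535.6, -140.9, 17.8]
tool_rot: [3.142, -0.0, 1.599]
force: [-0.1, 0.2, 0.3]
width: 0.2
```

Run:
```python
from mv import *
rel([])
p=imaging.get_image("top"); save(p,"top5.png",(220,90,420,240),4); look(p)
```

```text
pos [ 535.6 -140.9   17.8] yaw 91.61875814822609 zaxis [ 0.  0. -1.] F [-0.1  0.2  0.3] w 0.24570108376178254 t 8.6
piece 63 [602.8 -29.8  45.8] zmax 51.0 r,az [52.3  1.7]
piece 241 [553.  -83.2  46.6] zmax 71.2 r,az [ 51.9 -87.4]
piece 336 [549.8  21.1  56.6] zmax 69.8 r,az [52.5 90.8]
piece 240 [499.1 -33.1  47.1] zmax 52.1 r,az [  51.6 -178. ]
spoke 104 [664.  -27.7  34.5] zmax 39.6 r,az [113.5   1.8]
spoke 102 [546.9  82.2  34.4] zmax 40.5 r,az [113.5  91.9]
spoke 108 [437.  -35.1  34. ] zmax 39.5 r,az [ 113.6 -178.1]
spot cup:0.54 [318.1 177.8] [602.8 -31.   41. ] [52.2  0.3]
```

View pics/top5.png

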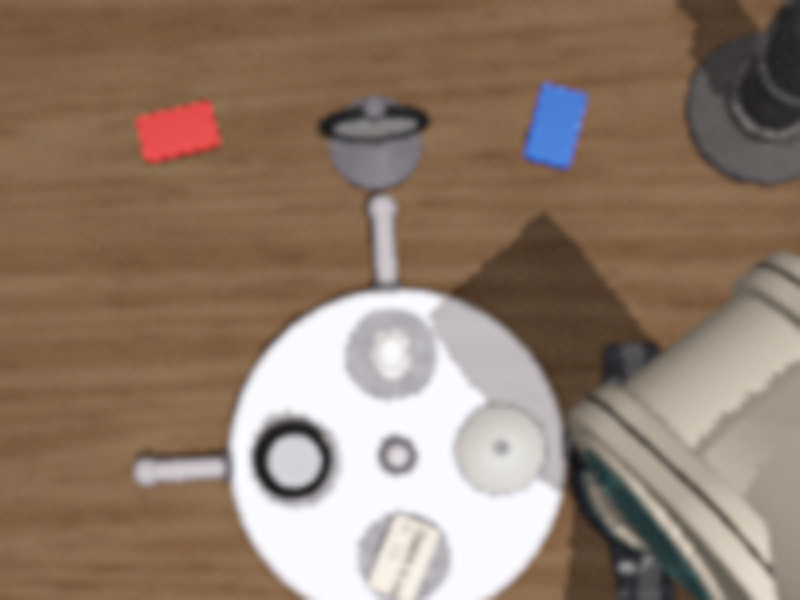

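The cup is at 1.7° against the lens line at 2.2°, about 0.5 mm off. Now I'll back away from the spoke and then go up.

Call:
drive_tool:
  deltas: "0 -0.006 0 0 0; 0 -0.015 0 0 0; 0 -0.022 0 0 0; -0.003 -0.025 -0.01 0 0; -0.005 -0.025 -0.05 0 0; -0.005 -0.025 -0.1 0 0; -0.005 -0.025 -0.15 0 0; -0.005 -0.025 -0.19 0 0; -0.005 -0.025 -0.2 0 0; -0.005 -0.025 -0.2 0 0"

```text
clock: 9.95
eef_pos: [510.6, -147.0, 218.2]
tool_rot: [3.141, 0.001, 1.599]
force: [0.2, 0.1, -0.0]
width: -0.0
```

Run:
```python
from mv import *
rel([])
p=imaging.get_image("top"); save(p,"top6.png"); look(p); print(measure(p))
E = None
p=imaging.get_image("scene"); save(p,"sc6.png")
for d in models.landmark_of(p,"lens_center")[:2]: print(d["score"],at_z(p,d["point"],47))
for d in models.landmark_of(p,"stone_cup_center")[:3]: print(d["score"],at_z(p,d["point"],41))
for d in models.landmark_of(p,"turntable_center")[:1]: print(d["score"],at_z(p,d["point"],36))
```

```text
pos [ 510.6 -147.   218.2] yaw 91.59010510283962 zaxis [ 0. -0. -1.] F [ 0.2  0.1 -0. ] w -0.018948949669959723 t 9.95
piece 75 [602.4 -29.9  45.5] zmax 50.2 r,az [51.8  1.6]
piece 235 [552.6 -82.7  46.9] zmax 70.1 r,az [ 51.5 -87.8]
piece 333 [549.8  21.2  56.6] zmax 70.4 r,az [52.5 90.9]
piece 239 [499.1 -33.   46.9] zmax 51.5 r,az [  51.6 -178.1]
spoke 104 [664.3 -27.6  34.5] zmax 38.3 r,az [113.8   1.9]
spoke 105 [ 554.6 -145.3   34.3] zmax 39.2 r,az [114.1 -88. ]
spoke 102 [546.9  82.2  34.2] zmax 38.6 r,az [113.5  91.8]
spoke 107 [437.2 -35.1  34. ] zmax 38.8 r,az [ 113.5 -178.1]
spot cup:0.65 [316.6 174.9] [608.8 -28.1  41. ] [58.3  3.1]
0.19 [314.3 120.3] [720.8 -26.6  41. ] [170.2   1.6]
(array([546.8, -22.6]), np.float64(77.15654678045699))
0.82 [733.4 -29.6  47. ]
0.53 [601.3 -21.1  41. ]
0.63 [544.6 -20.3  36. ]
```

View pics/top6.png

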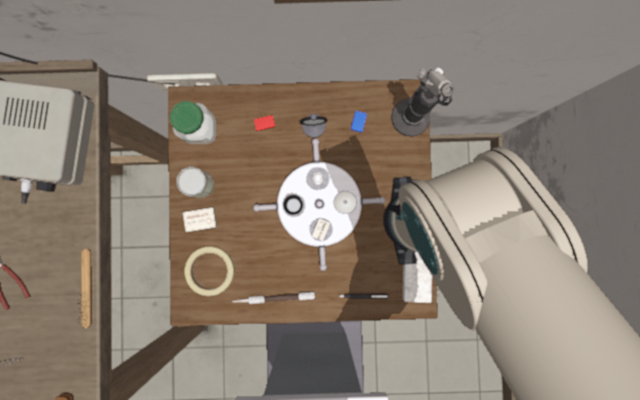

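View pics/sc6.png

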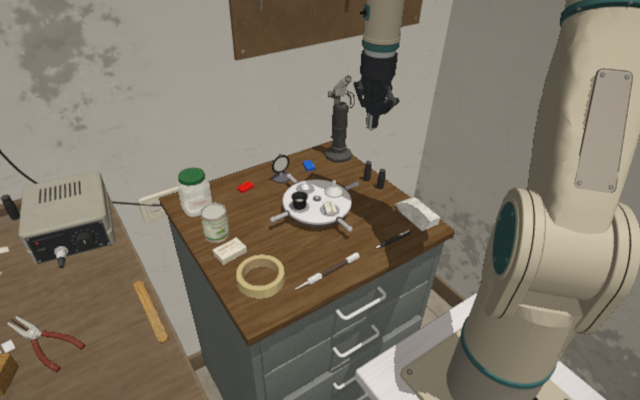

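```bash
python3 -c "
from cell import ctrl
print(ctrl.finish_job())"
```

```text
the job is handed in; nothing more can be done
None
```

I turned the turntable about 58° counter-clockwise by pushing one spoke with the shut fingertips. The stone cup now stands in front of the lens, and I have handed the job in. After pushing, I backed the fingers off and raised the tool about 200 mm, so the robot touches nothing. The clock read about 10 s of the 48 s allowed.

**Cup position:** the last top-camera depth check puts the cup 52 mm from the axis at 1.6°, against 2.2° for the lens line. That is about 0.5 mm sideways, against the 8 mm allowed.

**Pieces:** all four still stand on their felt spots, at about 52 mm radius. The spoke angles had not changed after I backed off.

**Forces:** the force readings taken at the end of each move stayed below 2 N.

**Bystanders:** in the last pictures they look unmoved. I judged this by eye and did not measure them.

**Checks that disagreed:**
- The trained network's points were rougher. From the scene camera they put the cup about 2 mm off the line. From the top camera they put it at 3.1°, about 1 mm off the line, with the radius too large at 58 mm.
- The final platter circle fit failed, probably because of the arm's shadow. I kept the first fit of the centre, which agreed with the hub position.

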